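# Dig the flux pot out of the chemicals rack and put the containers back

## Task

The flux pot stands at the back of the grey chemicals rack, boxed in by three tall containers: the dispenser with the blue pump top, the brown bottle and the yellow spray can. Stand all three in the black side tray, then set the flux pot down fully home in the orange pot holder, and after that put the three containers back, each in the very rack well it came from. Keep the containers and the pot upright all the time, and do not shift the brass-wool tin in the rack or the solder reel.

Things in the scene. Friction and masses are not known exactly. Their poses are not given: they have to be found in the camera images.
- dispenser: dispensing bottle, clear body with a round blue pump top. Origin at the centre of its underside, z up its axis. Body 62 mm diameter up to 88 mm height; top 51 mm diameter from 88 to 118 mm height (total height). Grasp it from above by the top. About 0.16 kg. Starts in one of the rack's three 68 mm wells.
- brown_bottle: brown plastic bottle with a black screw cap and a cream label. Origin at the centre of its underside, z up its axis. Body 58 mm diameter up to 78 mm height, shoulder narrowing above; cap 48 mm diameter from 94 to 118 mm height (total height). Grasp it from above by the cap. About 0.17 kg. Starts in one of the rack's three 68 mm wells.
- spray_can: yellow spray can with dark bands and a white round cap. Origin at the centre of its underside, z up its axis. Body 59 mm diameter up to 81 mm height, shoulder narrowing above; cap 51 mm diameter from 91 to 122 mm height (total height). Grasp it from above by the cap. About 0.16 kg. Starts in one of the rack's three 68 mm wells.
- flux_pot: small cream jar with a red lid, 44 mm diameter, 34 mm high (42 mm diameter below 22 mm height). Origin at the centre of its underside, z up its axis. About 0.055 kg. Starts in the rack's small well between the three tall containers.
- rack: grey rack, fixed, 145 (x) by 196 (y) mm. Origin: centre of underside; x to its back, y to its left. Floors 5 mm, dividers 14 mm, outer walls 18 mm above the bench. 68 mm square wells centred at (x,y) mm (-35.5,0), (35.5,61), (35.5,-61), the containers shuffled among them; 48 mm well of the pot at (25.5,0), 14 mm high ledge behind; left front pocket (-35.5,66): tin; right: green terminals.
- side_tray: black open tray, fixed, 94 mm (x) by 210 mm (y), walls 3 mm thick and 14 mm high, inner floor 3 mm above the bench. Origin at the centre of its underside. Room for the three containers in one row along y, about 68 mm apart. Empty at the start.
- holder: orange anti-tip pot holder, fixed, round, 76 mm diameter at the foot, 65 mm above, 25 mm high, with an open round recess of 48 mm diameter and 12 mm depth: its floor is 13 mm above the bench. Origin at the centre of its underside. Empty at the start.
- tip_tin: round black tin of brass wool, 55 mm diameter, 36 mm high, in the rack's front left pocket; stays there. Origin at the centre of its underside.
- reel: reel of solder wire standing on the bench behind the rack, 63 x 76 x 52 mm; stays there. Origin on its underside.
Things that resemble listed ones, but are neither listed nor needed, are in the scene too. Of the things that look like the flux_pot, the larger one is meant.

How it is judged:
By the outcome, as a careful person would: the job done as asked, in the order asked, and still so for the second after the job is handed in, with the robot touching nothing.
It also fails if it takes over 144 s, if anything falls off the work surface, if the arm or the gripper's body presses on something with over 40 N, if the wrist force passes 120 N, or if a joint passes its speed limit or range.

## Robot

A 6-joint arm with a two-finger parallel gripper is mounted at the origin on a cart in front of the work surface, level with it; the furniture and walls round the work are solid. World frame = base frame: x ahead of the robot, y to its left, z up, the work surface at z = 0. Lengths are in m, angles in rad, forces in N, time in s.
With the tool pointing down it reaches from about 0.375 to 0.975 m from the base axis. Payload 3.8 kg.
Tool frame: the origin (TCP) lies at the very end of the fingers, on their centre line; the grasp point (between the pads) lies 19 mm behind it; z points along the fingers, y is the line along which they close (so a half turn about z gives the same grasp; the last joint's range is limited). The gripper opens to 85 mm and grips with 20 to 120 N. Pads are 22 mm wide; open, the fingers measure 114 mm over their backs; the gripper's body (76 mm by 85 mm) begins 54 mm behind the grasp point. The pads swing forward as they close: fully open they stand 13 mm farther back than shut.
Start: joints at [1.104, 0.264, 1.604, -0, 1.274, -0.037], TCP at [0.281, 0.614, 0.231] pointing down, gripper open.
Joint ranges: [-2.63, 2.63], [-0.94, 2.18], [0.31, 2.57], [-1.31, 4.45], [0, 2.66], [-2.55, 2.55]. Speed limits (rad/s): [2.57, 2.57, 3.14, 3.14, 3.14, 3.14].

## Interface

Orientations are given as a unit quaternion [w, x, y, z].
In Python, from rig import status, eyes, bot gives the robot as it stands. The module is installed in compiled form; this text tells all that it offers.
- The arm moves only by the tool arm_command, never from a script. Its argument "series" is a list that holds one entry, the list of rows, each a list of 5 numbers: the shift along the world's x, y, z scaled (see below), then the turn about the world's z scaled (see below), then the opening, from -1 (shut) to 1 (fully open). A call has 1 to 8 rows; each row shifts and turns the commanded pose from where the row before left it; what a row does not reach is not made up. The controller multiplies each number of a shift by 2 cm and each number of a turn by 5 degrees. A row lasts 1/10 s, in which the tool goes at most 50 mm and 8.59 degrees, less where a joint would pass 70% of its speed; a pose out of reach is approached as far as the arm can. A call with a number of a shift or a turn outside -1 to 1 is refused whole. A call with a gripper value outside its range is refused whole. The fingers move at their own pace and stop on an object; the grip force is fixed at half the most. Time passes only in rows, so rows that do not move let the fingers close. It gives the time, the measured TCP pose, the force, the opening and the grip force at its end, in the units of the state.
- status.read_state(): the state, without advancing time (a new reading comes with each control period).
- eyes.capture(name): name is "scene" or "top" or "wrist"; returns (picture, depth): 400x640x3 uint8, blue, green, red; 400x640 float32, m along the optical axis (not along the pixel's ray), 0 where there is no reading.
- eyes.camera_params(name): a dict with "vertical_fov" (degrees; the focal length in pixels is half the picture's height over the tangent of half this angle, whatever the lens; pixels are square), "cx", "cy" (the principal point, pixels), "R" (3x3) and "t" (3): a world point X has camera coordinates R X + t; the wrist camera has in their place "tool_from_camera" (4x4, takes a point from camera to tool coordinates, whose origin is the TCP and whose axes are the flange's). Camera axes: x right, y down, z forward; pixel columns grow to the right and rows downward; lengths in m; the calibration is good to about 2 mm. A picture is of the moment at which its call begins: read the wrist's pose just before it. camera_params takes no time and is no camera call.
- bot.finish_job(): hands the job in; it is judged then, once.
The state is a dict: "time_s": time; "q": joint angles; "dq": joint speeds; "joint_torque": joint torques, N m; "tool_pos": TCP position; "tcp_rot": TCP orientation; "wrist_force": force on the tool from outside, world axes, zero at the start; "moment": the same for the moment, N m; "opening": finger opening in m; "grip_force": force on a finger pad.
Only numpy, scipy, OpenCV 4.12 (cv2) and the standard library are available. Lean on these libraries where they do the work, as an engineer would, in place of code of your own. Each camera call takes 0.05 s, during which the arm holds its last target. There are 200 camera calls.

## Working session

There is one attempt and no reset: what is moved stays moved. The work goes in short steps, Python scripts to look and compute and a tool call to move; the robot and the scene stay as the last step left them, time stands still between calls to the robot, and variables do not carry over. Pictures are saved under pics/ and viewed, at most 15 in all, crops included, and the job is handed in when it is done.

Besides the shell and the picture viewer there is one more tool, called in YAML: its name, and indented under it one key for each argument. arm_command: Moves the arm, as the interface text tells. Its arguments: {"type":"object","properties":{"series":{"type":"array"}},"required":["series"]}

```bash
mkdir -p pics
cat > h.py <<'E'
import numpy as np,cv2
from rig import status,eyes,bot
from scipy.spatial.transform import Rotation as Ro
def cam(n,st=None):
    p=eyes.camera_params(n); f=200/np.tan(np.radians(p['vertical_fov'])/2)
    if n=='wrist':
        T=np.array(p['tool_from_camera']); w,x,y,z=st['tcp_rot']; Rt=Ro.from_quat([x,y,z,w]).as_matrix()
        return f,p['cx'],p['cy'],Rt@T[:3,:3],Rt@T[:3,3]+np.array(st['tool_pos'])
    R=np.array(p['R']);t=np.array(p['t']); return f,p['cx'],p['cy'],R.T,-R.T@t
def ray(c,u,v):
    f,cx,cy,A,o=c; return o,A@np.array([(u-cx)/f,(v-cy)/f,1])
def plane(c,u,v,z):
    o,d=ray(c,u,v); return o+d*(z-o[2])/d[2]
def cloud(c,D):
    f,cx,cy,A,o=c; v,u=np.mgrid[:D.shape[0],:D.shape[1]]
    return np.stack([(u-cx)/f*D,(v-cy)/f*D,D],-1)@A.T+o
def shot(n,fn):
    st=status.read_state(); im,D=eyes.capture(n); cv2.imwrite('pics/'+fn+'.png',im); np.save('pics/'+fn+'.npy',D)
    return im,D,cam(n,st)
E
python3 - <<'E'
from h import *
for n in ['scene','top','wrist']:
    im,D,c=shot(n,n+'0'); print(n,c[0],c[1:3],c[4].round(3),c[3].round(2).tolist(),(D>0).mean())
s=status.read_state();print(s)
E
```

```text
scene 405.86694705835293 (319.2078597562266, 199.0124446795305) [ 0.017 -0.487  0.44 ] [[0.7, -0.33, 0.64], [-0.72, -0.31, 0.63], [-0.01, -0.89, -0.45]] 0.99614453125
top 513.7398097589122 (313.85363688587756, 203.54215527858125) [0.349 0.058 1.173] [[-0.07, -0.97, 0.22], [-1.0, 0.07, -0.01], [-0.0, -0.22, -0.98]] 0.99589453125
wrist 344.35489949146245 (314.4527938301739, 198.77482869350698) [0.207 0.648 0.373] [[0.42, 0.86, 0.29], [0.91, -0.39, -0.14], [-0.0, 0.32, -0.95]] 0.9959765625
{'time_s': 0.15, 'q': array([ 1.10410957e+00,  2.64594093e-01,  1.60510153e+00, -9.87803551e-06,
        1.27372065e+00, -3.69164149e-02]), 'dq': array([-9.04820426e-05, -3.26944249e-03, -4.48245140e-03, -5.83760092e-05,
        5.41118215e-04,  1.88367668e-03]), 'joint_torque': array([ 4.79769660e-04, -5.15905595e+01, -3.67958915e+01,  3.96571932e-05,
        8.03374423e-03,  7.60051392e-06]), 'tool_pos': array([0.28099405, 0.61307863, 0.23021635]), 'tcp_rot': array([-2.22603992e-04,  2.13233736e-01,  9.77000789e-01, -8.84231667e-04]), 'wrist_force': array([-0.49171542,  0.09014585, -0.10621255]), 'moment': array([ 0.03194717,  0.03953691, -0.01591286]), 'grip_force': 0.0, 'opening': 0.08520546666278599}
```

View pics/scene0.png

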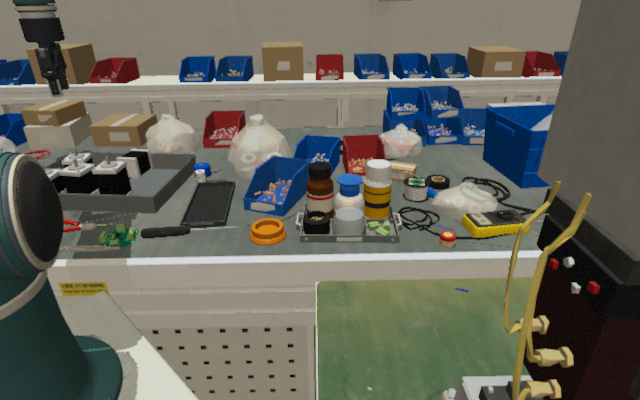

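View pics/top0.png

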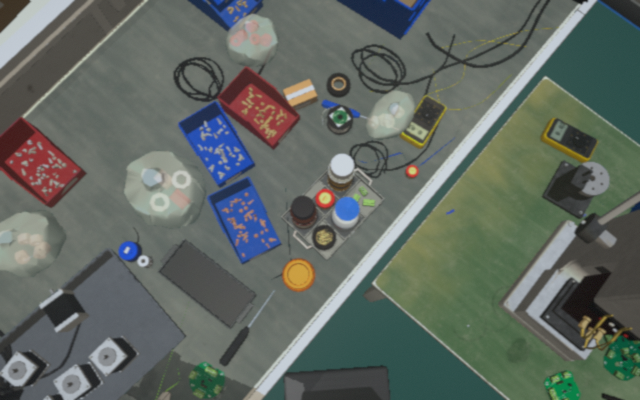

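Scene view: the dispenser is at (349,190), brown bottle (319,185) and spray can (377,190). The holder is at (267,230) and the tray at (210,203). In the top view the rack is turned about 45° at (335,215), with the brown cap at (303,207), white cap (341,165) and blue top (346,210).

Flux pot candidates in the top view are the red lid at (325,198), inside the rack, and the small red one at (412,172), on the bench. The one in the rack is larger and sits between the tall containers, so it fits. I'll confirm in a crop.

Run:
```python
from h import *
im=cv2.imread('pics/top0.png');D=np.load('pics/top0.npy');c=cam('top')
P=cloud(c,D)
cr=im[130:330,150:440];cv2.imwrite('pics/crop1.png',cv2.resize(cr,None,fx=2.75,fy=2.75,interpolation=cv2.INTER_CUBIC))
for n,(u,v) in dict(brown=(303,205),spray=(341,163),disp=(346,206),pot=(325,198),pot2=(412,172),tin=(323,236),holder=(298,274),tray=(207,282),reel=(340,118),bluebin=(245,215),bench=(330,300)).items():
    w=P[v-3:v+4,u-3:u+4].reshape(-1,3);print(n,np.median(w,0).round(4))
# tops: points in height bands, circle fits
def circ(m,name):
    p=P[m][:,:2]
    if len(p)<10: print(name,'few');return
    (x,y),r=cv2.minEnclosingCircle((p*1000).astype(np.float32)); print(name,len(p),np.round([x,y,r],1),'mean',(p.mean(0)*1000).round(1),'z',np.median(P[m][:,2]).round(4))
def near(u,v,r): 
    a,b=np.mgrid[:400,:640]; return (b-u)**2+(a-v)**2<r*r
for n,u,v,z0,z1 in [('brown',303,206,.105,.14),('spray',341,165,.105,.14),('disp',346,208,.105,.14),('pot',325,198,.03,.055),('tin',323,236,.02,.06),('holder',298,274,.018,.04),('holder floor',298,274,.008,.0179)]:
    circ(near(u,v,22)&(P[...,2]>z0)&(P[...,2]<z1),n)
# tray and rack by footprint
hsv=cv2.cvtColor(im,cv2.COLOR_BGR2HSV)
m=((hsv[...,2]<75)&near(207,282,65)).astype(np.uint8);m=cv2.morphologyEx(m,cv2.MORPH_OPEN,np.ones((5,5)))
cs=max(cv2.findContours(m,0,2)[0],key=cv2.contourArea)[:,0]
p=np.array([plane(c,u,v,.012)[:2]*1000 for u,v in cs],np.float32);print('tray',cv2.minAreaRect(p))
```

```text
brown [0.5799 0.0662 0.1226]
spray [ 0.6646 -0.0205  0.1256]
disp [ 0.5723 -0.0237  0.1199]
pot [0.611  0.0163 0.0381]
pot2 [ 0.6623 -0.1914  0.022 ]
tin [0.5271 0.0268 0.0253]
holder [0.4469 0.0889 0.0127]
tray [0.4445 0.2946 0.0024]
reel [ 0.801  -0.0337  0.0397]
bluebin [0.5897 0.2025 0.0063]
bench [ 3.854e-01  2.080e-02 -3.000e-04]
brown 433 [578.1  68.6  25. ] mean [576.5  68.4] z 0.1217
spray 473 [661.3 -20.5  25.7] mean [659.1 -20.6] z 0.1257
disp 464 [567.  -24.1  26. ] mean [566.7 -23.9] z 0.121
pot 344 [610.1   7.1  49.8] mean [615.2  14.1] z 0.0383
tin 482 [528.3  26.2  48.5] mean [527.2  25.6] z 0.035
holder 306 [447.2  89.6  32.5] mean [447.   89.6] z 0.0238
holder floor 473 [446.8  93.4  40.8] mean [444.6  89.2] z 0.0118
tray ((330.2484436035156, 215.18594360351562), (17.556081771850586, 14.915974617004395), 87.49915313720703)
```

View pics/crop1.png

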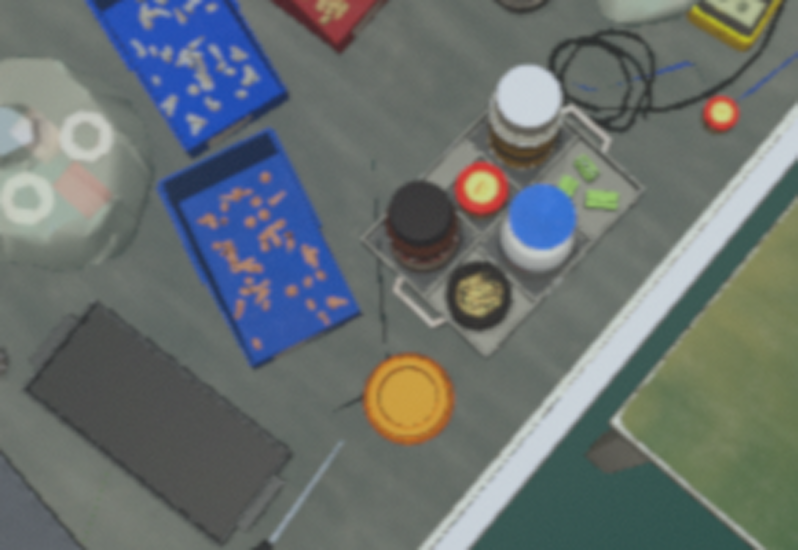

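The crop confirms it: the larger red-lidded pot is at crop (481,187), inside the rack. The decoy at (720,112) is smaller and on the bench. The wells follow from the pattern: brown at (35.5,61), spray at (35.5,-61), dispenser at (-35.5,0), with rack yaw about 43°. I'll move over the rack, keeping the closing direction near -44°.

arm_command:
  series:
    - [[0, 0, 1, 0, 1], [0, 0, 1, 0, 1], [0, 0, 1, -1, 1], [0, 0, 1, -1, 1], [0.5, -1, 0, -1, 1], [0.5, -1, 0, -1, 1], [0.5, -1, 0, -1, 1], [0.5, -1, 0, -1, 1]]

```text
time_s: 0.95
tool_pos: [0.3214, 0.5327, 0.3108]
tcp_rot: [-0.0, 0.46, 0.888, -0.0]
wrist_force: [1.0, 0.5, -0.3]
opening: 0.0854
grip_force: 0.0
```

arm_command:
  series:
    - [[0.5, -1, 0, -1, 1], [0.5, -1, 0, -1, 1], [0.5, -1, 0, -1, 1], [0.5, -1, 0, -1, 1], [0.5, -1, 0, -1, 1], [0.5, -1, 0, -1, 1], [0.5, -1, 0, -1, 1], [0.5, -1, 0, -1, 1]]

```text
time_s: 1.75
tool_pos: [0.4014, 0.3726, 0.3109]
tcp_rot: [-0.0, 0.736, 0.677, -0.0]
wrist_force: [-0.1, 0.5, -0.2]
opening: 0.0853
grip_force: 0.0
```

arm_command:
  series:
    - [[0.5, -1, 0, -1, 1], [0.5, -1, 0, -1, 1], [0.5, -1, 0, -1, 1], [0.5, -1, 0, -1, 1], [0.5, -1, 0, -1, 1], [0.5, -1, 0, -1, 1], [0.5, -1, 0, -1, 1], [0.5, -1, 0, -1, 1]]

```text
time_s: 2.55
tool_pos: [0.4813, 0.2126, 0.3109]
tcp_rot: [-0.0, 0.923, 0.384, -0.0]
wrist_force: [0.2, -0.1, -0.1]
opening: 0.0853
grip_force: 0.0
```

arm_command:
  series:
    - [[0.5, -1, 0, 0, 1], [0.5, -1, 0, 0, 1], [0.5, -0.5, 0, 0, 1], [0.5, 0, 0, 0, 1], [0, 0, 0, 0, 1]]

```text
time_s: 3.05
tool_pos: [0.5223, 0.1639, 0.311]
tcp_rot: [-0.0, 0.923, 0.385, 0.0]
wrist_force: [-0.2, -0.4, -0.7]
opening: 0.0854
grip_force: 0.0
```

```bash
cat >> h.py <<'E'
def yaw(st):
    w,x,y,z=st['tcp_rot']; Y=Ro.from_quat([x,y,z,w]).as_matrix()[:,1]; return np.degrees(np.arctan2(Y[1],Y[0]))
E
python3 - <<'E'
from h import *
im,D,c=shot('wrist','w1'); st=status.read_state(); print(st['tool_pos'],yaw(st),st['q'].round(2),st['time_s'],c[4])
c=cam('top')
for u,v in [(97,302),(292,455),(222,543),(25,388)]: print((plane(c,u/2.75+150,v/2.75+130,.014)[:2]*1000).round(1))
E
```

```text
[0.52162413 0.16418423 0.31093284] -44.63019036744514 [ 0.26 -0.02  1.77  0.    1.39  1.04] 3.1 [0.58257485 0.22278626 0.45400443]
[542.3 339.8]
[406.1 184.6]
[341.  243.6]
[475.6 399.7]
```

View pics/w1.png

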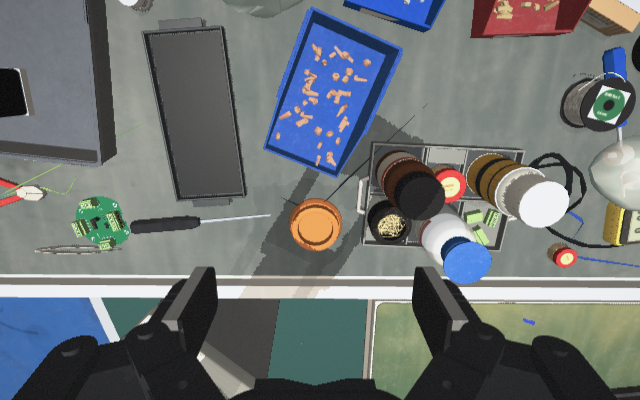

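In the wrist view the caps are at brown (420,195), white (543,204) and blue (466,260). The pot is at (449,182), the holder at (316,224) and the tray centre near (195,112). Next I'll triangulate against the top view and cross-check with the wrist depth.

```bash
cat >> h.py <<'E'
def near(u,v,r):
    a,b=np.mgrid[:400,:640]; return (b-u)**2+(a-v)**2<r*r
def fit(P,u,v,r,z0,z1):
    "circle through the top-face points of height z0..z1 round pixel u,v (largest blob)"
    m=(near(u,v,r)&(P[...,2]>z0)&(P[...,2]<z1)).astype(np.uint8)
    k,l,s,_=cv2.connectedComponentsWithStats(m); i=1+s[1:,4].argmax(); m=l==i
    (x,y),R=cv2.minEnclosingCircle((P[m][:,:2]*1000).astype(np.float32))
    cnt=max(cv2.findContours(m.astype(np.uint8),0,1)[0],key=len); e=cv2.fitEllipse(cnt)[0]
    return np.round([x,y,R],1),np.round(np.median(P[m][:,2])*1000,1),e
def tri(a,b):
    (o,d),(p,e)=a,b; M=np.stack([d,-e],1); s=np.linalg.lstsq(M,p-o,rcond=None)[0]
    q,r=o+d*s[0],p+e*s[1]; return (q+r)/2*1000,np.linalg.norm(q-r)*1000
E
cat > m1.py <<'E'
from h import *
st=status.read_state()
ct,cw=cam('top'),cam('wrist',st)
Pt,Pw=cloud(ct,np.load('pics/top0.npy')),cloud(cw,np.load('pics/w1.npy'))
for n,t,w,r,z0,z1 in [('brown',(303,205),(420,195),36,.112,.13),('spray',(341,165),(543,204),36,.115,.135),('disp',(346,208),(466,260),36,.112,.13),('pot',(325,198),(449,182),19,.033,.045),('tin',(323,236),(390,222),25,.025,.045),('holder',(298,274),(316,224),32,.019,.034)]:
    a=fit(Pt,*t,r,z0,z1);b=fit(Pw,*w,r,z0,z1); T=tri(ray(ct,*a[2]),ray(cw,*b[2]))
    print(n,'top',a[0],a[1],'wrist',b[0],b[1],'tri',T[0].round(1),round(T[1],1))
print('bench',Pw[240,230].round(4),'tray floor',Pw[112,195].round(4), 'tray',[(plane(cw,u,v,.014)[:2]*1000).round(1).tolist() for u,v in [(143,33),(228,23),(245,196),(176,203)]])
# tray inner floor: depth between 1 and 7 mm, dark
m=((Pw[...,2]>.008)&(Pw[...,2]<.022)&near(195,112,110)).astype(np.uint8)
k,l,s,_=cv2.connectedComponentsWithStats(m)
for i in np.argsort(-s[1:,4])[:2]+1: print('tray rect',s[i,4],cv2.minAreaRect((Pw[l==i][:,:2]*1000).astype(np.float32)))
E
python3 m1.py
```

```text
brown top [578.2  68.5  24.9] 121.9 wrist [579.9  66.7  24.7] 122.9 tri [578.9  67.8 118.5] 2.6
spray top [661.3 -20.5  25.7] 125.8 wrist [663.2 -23.   25.9] 126.7 tri [662.1 -21.2 122.7] 2.4
disp top [567.  -24.1  26. ] 121.0 wrist [567.7 -26.   26.2] 121.9 tri [567.5 -24.3 122.6] 2.4
pot top [611.9  18.   21.9] 38.1 wrist [614.6  16.1  21.7] 39.4 tri [615.   16.9  37.9] 7.3
tin top [524.4  26.8  27.6] 35.8 wrist [526.1  24.5  27.8] 37.0 tri [525.   25.9  33.1] 1.8
holder top [446.9  89.4  32.2] 23.8 wrist [448.1  87.7  32.5] 24.8 tri [447.4  88.6  20.7] 2.7
bench [0.342  0.1544 0.0029] tray floor [0.4471 0.3035 0.0043] tray [[476.9, 400.5], [555.0, 338.1], [411.8, 184.8], [337.7, 243.9]]
tray rect 2413 ((443.9802551269531, 294.1790466308594), (228.7628173828125, 94.84212493896484), 49.20265579223633)
tray rect 583 ((381.60491943359375, 381.6484680175781), (129.99510192871094, 2.924346923828125), 39.15273666381836)
```

Depth and triangulation agree with the stated heights: cap tops are at about 122–127 mm with the containers in their wells, the pot top at 39, and the holder rim at 24–25. The tray centre is about (443,293) with its long axis at 49°. I'll take the brown bottle first, to the far tray slot.

arm_command:
  series:
    - [[0.49, -0.81, -1, 0, 0.6], [0.49, -0.81, -1, 0, 0.6], [0.49, -0.81, -1, 0, 0.6], [0.49, -0.81, -1, 0, 0.6], [0.49, -0.81, -1, 0, 0.6], [0.49, -0.81, -1, 0, 0.6], [0, 0, -1, 0, 0.6], [0, 0, -1, 0, 0.6]]

```text
time_s: 3.9
tool_pos: [0.5801, 0.067, 0.1504]
tcp_rot: [-0.0, 0.923, 0.386, -0.0]
wrist_force: [-0.4, -0.3, -0.1]
opening: 0.0683
grip_force: 0.0
```

Run:
```python
from h import *
im,D,c=shot('wrist','w2'); st=status.read_state(); print(st['tool_pos'],st['opening'])
```

```text
[0.57737417 0.06702682 0.14634294] 0.06845872437938302
```

View pics/w2.png

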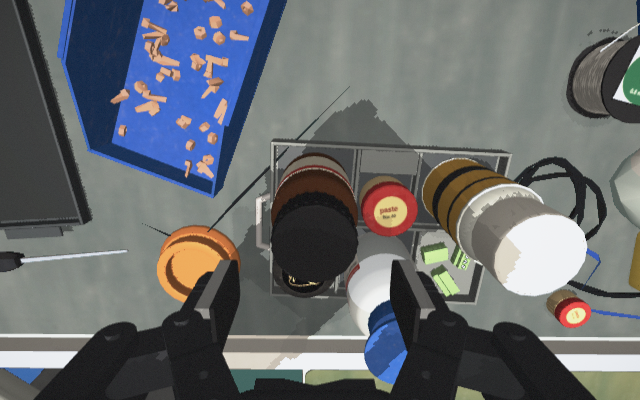

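The open fingers straddle the brown cap centred at (315,232), with the pad midline near column 317. I'll lower and close.

arm_command:
  series:
    - [[0, 0, -0.9, 0, 0.6], [0, 0, -0.9, 0, 0.6], [0, 0, -0.9, 0, 0.6], [0, 0, -0.2, 0, 0.6], [0, 0, 0, 0, -1], [0, 0, 0, 0, -1], [0, 0, 0, 0, -1], [0, 0, 0, 0, -1]]

```text
time_s: 4.75
tool_pos: [0.5806, 0.0666, 0.0942]
tcp_rot: [0.0, 0.923, 0.386, 0.001]
wrist_force: [-1.4, 0.6, 0.4]
opening: 0.0462
grip_force: 62.0
```

arm_command:
  series:
    - [[0, 0, 0, 0, -1], [0, 0, 0, 0, -1]]

```text
time_s: 4.95
tool_pos: [0.5806, 0.0665, 0.0941]
tcp_rot: [0.0, 0.923, 0.386, 0.001]
wrist_force: [0.3, 0.4, 2.4]
opening: 0.0466
grip_force: 62.0
```

arm_command:
  series:
    - [[0, 0, 0.5, 0, -1], [0, 0, 0.5, 0, -1], [0, 0, 1, 0, -1], [0, 0, 1, 0, -1], [0, 0, 1, 0, -1], [0, 0, 1, 0, -1], [-0.15, 0.4, 0, 0, -1], [-0.25, 0.7, 0, 0, -1]]

```text
time_s: 5.75
tool_pos: [0.5723, 0.0885, 0.1938]
tcp_rot: [0.0, 0.923, 0.385, 0.001]
wrist_force: [0.2, 0.8, -2.8]
opening: 0.0462
grip_force: 61.9
```

arm_command:
  series:
    - [[-0.34, 1, 0, 0, -1], [-0.34, 1, 0, 0, -1], [-0.34, 1, 0, 0, -1], [-0.34, 1, 0, 0, -1], [-0.34, 1, 0, 0, -1], [-0.34, 1, 0, 0, -1], [-0.34, 1, 0, 0, -1], [-0.34, 1, 0, 0, -1]]

```text
time_s: 6.55
tool_pos: [0.5153, 0.2497, 0.1911]
tcp_rot: [-0.0, 0.922, 0.386, -0.002]
wrist_force: [-0.2, -0.0, -2.1]
opening: 0.0463
grip_force: 61.9
```

arm_command:
  series:
    - [[-0.34, 1, 0, 0, -1], [-0.34, 1, 0, 0, -1], [-0.34, 1, 0, 0, -1], [-0.3, 0.9, 0, 0, -1], [-0.2, 0.7, 0, 0, -1], [0, 0.1, 0, 0, -1], [0, 0, 0, 0, -1]]

```text
time_s: 7.25
tool_pos: [0.4865, 0.3426, 0.1924]
tcp_rot: [0.0, 0.922, 0.386, -0.001]
wrist_force: [0.5, 0.6, -2.8]
opening: 0.0463
grip_force: 61.9
```

Run:
```python
from h import *
im,D,c=shot('wrist','w3'); st=status.read_state(); print(st['tool_pos'],st['opening'],yaw(st))
P=cloud(c,D); m=((P[...,2]>.008)&(P[...,2]<.022)).astype(np.uint8)
k,l,s,_=cv2.connectedComponentsWithStats(m)
for i in np.argsort(-s[1:,4])[:3]+1: print('rect',s[i,:5],cv2.minAreaRect((P[l==i][:,:2]*1000).astype(np.float32)))
```

```text
[0.4869103  0.3420708  0.19266062] 0.04621301697084155 -44.59464919517449
rect [ 497  257  143   88 4082] ((586.1969604492188, 41.16316223144531), (103.08648681640625, 149.11175537109375), 44.590641021728516)
rect [ 410  148  159  147 1907] ((576.5918579101562, 192.06439208984375), (155.50213623046875, 86.02250671386719), 22.886381149291992)
rect [   0  284  122   45 1593] ((171.88299560546875, 429.3818359375), (59.707305908203125, 143.72640991210938), 41.941612243652344)
```

View pics/w3.png

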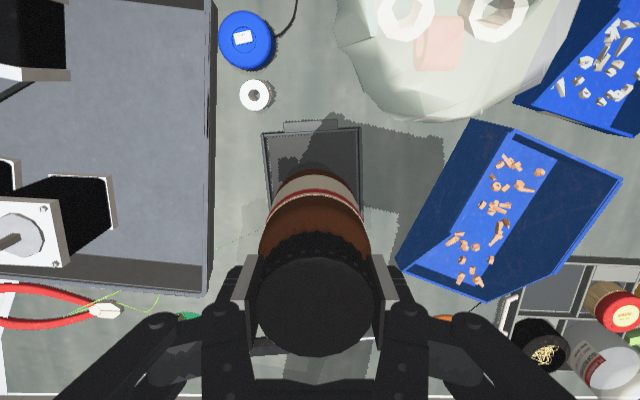

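The brown bottle hangs upright. The tray's back corners are at (263,133) and (360,126), and its near edge shows at about (256,342) and (374,336). I'll check the slot position with these.

Run:
```python
from h import *
c=cam('wrist',status.read_state())
for u,v in [(263,133),(360,126),(364,200),(256,342),(374,336)]: print((u,v),(plane(c,u,v,.014)[:2]*1000).round(1))
```

```text
(263, 133) [480.8 402. ]
(360, 126) [549.1 343.6]
(364, 200) [503.5 287.3]
(256, 342) [299.1 245.6]
(374, 336) [401.5 156.6]
```

arm_command:
  series:
    - [[0, 0, -1, 0, -1], [0, 0, -1, 0, -1], [0, 0, -1, 0, -1], [0, 0, -1, 0, -1], [0, 0, -0.6, 0, -1], [0, 0, -0.3, 0, -1], [0, 0, -0.1, 0, -1], [0, 0, 0, 0, -1]]

```text
time_s: 8.1
tool_pos: [0.4878, 0.3425, 0.0938]
tcp_rot: [-0.0, 0.923, 0.386, 0.0]
wrist_force: [-0.6, 0.2, -1.5]
opening: 0.0467
grip_force: 61.9
```

arm_command:
  series:
    - [[0, 0, -0.1, 0, -1], [0, 0, 0, 0, -1]]

```text
time_s: 8.3
tool_pos: [0.4879, 0.3428, 0.0922]
tcp_rot: [-0.0, 0.923, 0.386, 0.001]
wrist_force: [0.4, -0.3, -1.7]
opening: 0.0465
grip_force: 62.1
```

arm_command:
  series:
    - [[0, 0, -0.05, 0, -1], [0, 0, -0.05, 0, -1], [0, 0, 0, 0, -1]]

```text
time_s: 8.6
tool_pos: [0.4884, 0.3433, 0.0922]
tcp_rot: [-0.0, 0.923, 0.386, 0.001]
wrist_force: [-3.1, -1.9, 8.3]
opening: 0.0462
grip_force: 62.9
```

arm_command:
  series:
    - [[0, 0, 0, 0, 0.6], [0, 0, 0, 0, 0.6], [0, 0, 0, 0, 0.6], [0, 0, 0.5, 0, 0.6], [0, 0, 1, 0, 0.6], [0, 0, 1, 0, 0.6], [0, 0, 1, 0, 0.6], [0, 0, 1, 0, 0.6]]

```text
time_s: 9.4
tool_pos: [0.4873, 0.3424, 0.1806]
tcp_rot: [-0.0, 0.923, 0.386, 0.0]
wrist_force: [0.3, 0.0, 0.2]
opening: 0.0683
grip_force: 0.0
```

arm_command:
  series:
    - [[0, 0, 1, 0, 0.6], [0.213, -0.967, 0, 0, 0.6], [0.213, -0.967, 0, 0, 0.6], [0.213, -0.967, 0, 0, 0.6], [0.213, -0.967, 0, 0, 0.6], [0.213, -0.967, 0, 0, 0.6], [0.213, -0.967, 0, 0, 0.6], [0.213, -0.967, 0, 0, 0.6]]

```text
time_s: 10.2
tool_pos: [0.5173, 0.2063, 0.1999]
tcp_rot: [0.0, 0.923, 0.386, 0.0]
wrist_force: [-0.2, 0.4, 1.1]
opening: 0.0681
grip_force: 0.0
```

arm_command:
  series:
    - [[0.213, -0.967, 0, 0, 0.6], [0.213, -0.967, 0, 0, 0.6], [0.213, -0.967, 0, 0, 0.6], [0.213, -0.967, 0, 0, 0.6], [0.213, -0.967, 0, 0, 0.6], [0.213, -0.967, 0, 0, 0.6], [0.213, -0.967, 0, 0, 0.6], [0.213, -0.967, 0, 0, 0.6]]

```text
time_s: 11.0
tool_pos: [0.5514, 0.0515, 0.1999]
tcp_rot: [0.0, 0.923, 0.386, 0.0]
wrist_force: [-0.2, -0.2, -0.4]
opening: 0.0684
grip_force: 0.0
```

arm_command:
  series:
    - [[0.213, -0.967, 0, 0, 0.6], [0.213, -0.967, 0, 0, 0.6], [0.213, -0.967, 0, 0, 0.6], [0.213, -0.967, 0, 0, 0.6], [0, 0, -0.5, 0, 0.6], [0, 0, -0.5, 0, 0.6], [0, 0, 0, 0, 0.6]]

```text
time_s: 11.7
tool_pos: [0.5663, -0.0243, 0.1768]
tcp_rot: [-0.001, 0.923, 0.386, -0.002]
wrist_force: [-0.1, 0.2, 0.0]
opening: 0.0685
grip_force: 0.0
```

Run:
```python
from h import *
im,D,c=shot('wrist','w4'); st=status.read_state(); print(st['tool_pos'],st['opening'],yaw(st))
P=cloud(c,D); hsv=cv2.cvtColor(im,cv2.COLOR_BGR2HSV)
m=cv2.inRange(hsv,(100,120,60),(125,255,255))>0
m&=(P[...,2]>.112)&(P[...,2]<.135)
(x,y),r=cv2.minEnclosingCircle((P[m][:,:2]*1000).astype(np.float32)); print('disp',x,y,r,m.sum(),np.median(P[m][:,2]))
m=(hsv[...,1]<40)&(hsv[...,2]>170)&(P[...,2]>.118)&(P[...,2]<.135)
(x,y),r=cv2.minEnclosingCircle((P[m][:,:2]*1000).astype(np.float32)); print('spray',x,y,r,m.sum(),np.median(P[m][:,2]))
im,D,c=shot('top','t1')
```

```text
[ 0.56677415 -0.02413822  0.17761603] 0.06809803161148915 -44.58828089294069
disp 568.8844604492188 -26.6307373046875 25.845218658447266 4868 0.1221216626368267
spray 630.3168334960938 -14.295942306518555 59.91828536987305 6580 0.12721774186244092
```

View pics/w4.png

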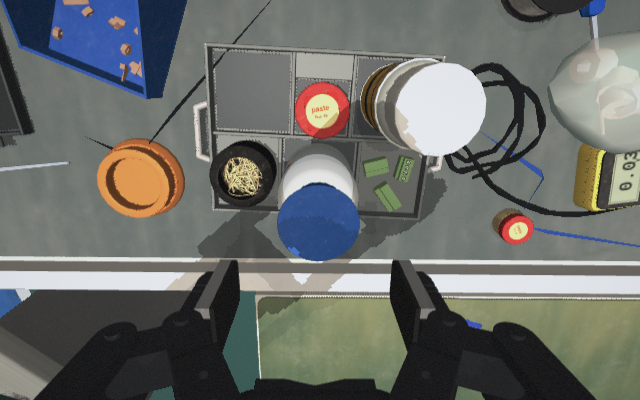

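The blue top is at (318,222), centred on the pads. The brown well is empty, and the pot and tin are undisturbed. I'll lower onto the dispenser.

arm_command:
  series:
    - [[0, 0, -1, 0, 0.6], [0, 0, -1, 0, 0.6], [0, 0, -1, 0, 0.6], [0, 0, -0.9, 0, 0.6], [0, 0, -0.3, 0, 0.6], [0, 0, 0, 0, -1], [0, 0, 0, 0, -1], [0, 0, 0, 0, -1]]

```text
time_s: 12.6
tool_pos: [0.5691, -0.025, 0.0964]
tcp_rot: [0.0, 0.923, 0.386, 0.001]
wrist_force: [-0.5, -0.1, -1.3]
opening: 0.0498
grip_force: 62.2
```

arm_command:
  series:
    - [[0, 0, 0, 0, -1], [0, 0, 0, 0, -1], [0, 0, 0, 0, -1]]

```text
time_s: 12.9
tool_pos: [0.5683, -0.0251, 0.0955]
tcp_rot: [0.0, 0.923, 0.386, 0.0]
wrist_force: [-1.2, 0.2, -0.7]
opening: 0.0495
grip_force: 62.2
```

arm_command:
  series:
    - [[0, 0, 0.5, 0, -1], [0, 0, 0.5, 0, -1], [0, 0, 1, 0, -1], [0, 0, 1, 0, -1], [0, 0, 1, 0, -1], [0, 0, 1, 0, -1], [-0.18, 0.46, 0, 0, -1], [-0.18, 0.47, 0, 0, -1]]

```text
time_s: 13.7
tool_pos: [0.5612, -0.0059, 0.1961]
tcp_rot: [0.0, 0.923, 0.385, 0.001]
wrist_force: [-0.4, 1.4, -0.4]
opening: 0.0499
grip_force: 62.5
```

arm_command:
  series:
    - [[-0.362, 0.935, 0, 0, -1], [-0.362, 0.935, 0, 0, -1], [-0.362, 0.935, 0, 0, -1], [-0.362, 0.935, 0, 0, -1], [-0.362, 0.935, 0, 0, -1], [-0.362, 0.935, 0, 0, -1], [-0.362, 0.935, 0, 0, -1], [-0.362, 0.935, 0, 0, -1]]

```text
time_s: 14.5
tool_pos: [0.5009, 0.1443, 0.1934]
tcp_rot: [-0.0, 0.923, 0.386, -0.002]
wrist_force: [-0.1, -0.3, -1.4]
opening: 0.0496
grip_force: 62.5
```

arm_command:
  series:
    - [[-0.362, 0.935, 0, 0, -1], [-0.362, 0.935, 0, 0, -1], [-0.362, 0.935, 0, 0, -1], [-0.362, 0.935, 0, 0, -1], [-0.362, 0.935, 0, 0, -1], [-0.362, 0.935, 0, 0, -1], [-0.362, 0.935, 0, 0, -1], [-0.362, 0.935, 0, 0, -1]]

```text
time_s: 15.3
tool_pos: [0.4429, 0.2934, 0.1934]
tcp_rot: [0.0, 0.922, 0.386, -0.002]
wrist_force: [-0.0, 0.1, -1.0]
opening: 0.0497
grip_force: 62.5
```

arm_command:
  series:
    - [[0, 0, -1, 0, -1], [0, 0, -1, 0, -1], [0, 0, -1, 0, -1], [0, 0, -0.5, 0, -1], [0, 0, 0, 0, -1]]

```text
time_s: 15.8
tool_pos: [0.4425, 0.2918, 0.1223]
tcp_rot: [0.0, 0.923, 0.386, -0.003]
wrist_force: [-1.8, -0.6, -0.6]
opening: 0.0501
grip_force: 62.5
```

Run:
```python
from h import *
im,D,c=shot('wrist','w5'); st=status.read_state(); print(st['tool_pos'],st['opening'],yaw(st))
```

```text
[0.44377407 0.2923852  0.12394998] 0.04965334373662162 -44.605973043243736
```

View pics/w5.png

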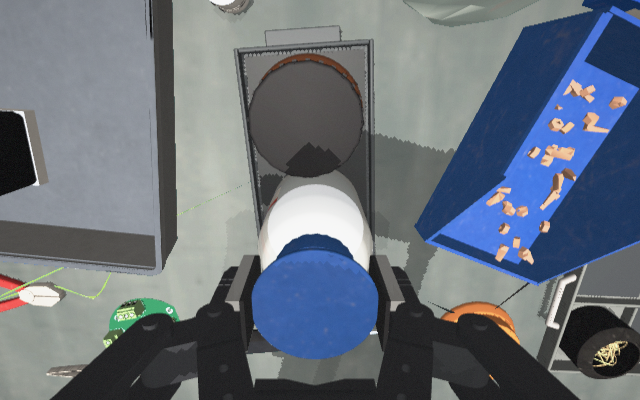

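Brown stands in the tray with its cap at (306,115), and the dispenser is clear in front of it. I'll lower it.

arm_command:
  series:
    - [[0, 0, -0.8, 0, -1], [0, 0, -0.5, 0, -1], [0, 0, -0.2, 0, -1], [0, 0, -0.1, 0, -1], [0, 0, -0.05, 0, -1], [0, 0, 0, 0, -1]]

```text
time_s: 16.45
tool_pos: [0.4454, 0.293, 0.0936]
tcp_rot: [-0.0, 0.923, 0.386, 0.0]
wrist_force: [-1.9, -0.9, 5.1]
opening: 0.0494
grip_force: 63.3
```

arm_command:
  series:
    - [[0, 0, 0, 0, 0.6], [0, 0, 0, 0, 0.6], [0, 0, 0, 0, 0.6], [0, 0, 0.5, 0, 0.6], [0, 0, 1, 0, 0.6], [0, 0, 1, 0, 0.6], [0, 0, 1, 0, 0.6], [0, 0, 1, 0, 0.6]]

```text
time_s: 17.25
tool_pos: [0.4453, 0.2928, 0.1838]
tcp_rot: [-0.0, 0.923, 0.386, 0.0]
wrist_force: [0.1, 0.3, -0.7]
opening: 0.0683
grip_force: 0.0
```

arm_command:
  series:
    - [[0, 0, 1, 0, 0.6], [0.679, -0.984, 0, 0, 0.6], [0.679, -0.984, 0, 0, 0.6], [0.679, -0.984, 0, 0, 0.6], [0.679, -0.984, 0, 0, 0.6], [0.679, -0.984, 0, 0, 0.6], [0.679, -0.984, 0, 0, 0.6], [0.679, -0.984, 0, 0, 0.6]]

```text
time_s: 18.05
tool_pos: [0.5409, 0.1542, 0.2031]
tcp_rot: [0.0, 0.923, 0.386, 0.0]
wrist_force: [0.4, -0.0, 0.4]
opening: 0.068
grip_force: 0.0
```

arm_command:
  series:
    - [[0.679, -0.984, 0, 0, 0.6], [0.679, -0.984, 0, 0, 0.6], [0.679, -0.984, 0, 0, 0.6], [0.679, -0.984, 0, 0, 0.6], [0.679, -0.984, 0, 0, 0.6], [0.679, -0.984, 0, 0, 0.6], [0.679, -0.984, 0, 0, 0.6], [0.679, -0.984, 0, 0, 0.6]]

```text
time_s: 18.85
tool_pos: [0.6496, -0.0033, 0.203]
tcp_rot: [0.0, 0.923, 0.386, 0.0]
wrist_force: [-0.0, -0.2, -0.0]
opening: 0.0683
grip_force: 0.0
```

arm_command:
  series:
    - [[0.679, -0.984, 0, 0, 0.6], [0, 0, -0.6, 0, 0.6], [0, 0, -0.4, 0, 0.6], [0, 0, 0, 0, 0.6]]

```text
time_s: 19.25
tool_pos: [0.6605, -0.0214, 0.1799]
tcp_rot: [-0.001, 0.923, 0.386, -0.002]
wrist_force: [0.3, -0.3, 0.3]
opening: 0.0684
grip_force: 0.0
```

Run:
```python
from h import *
im,D,c=shot('wrist','w6'); st=status.read_state(); print(st['tool_pos'],st['opening'],yaw(st))
P=cloud(c,D)
m=(P[...,2]>.116)&(P[...,2]<.135)&near(315,230,70)
(x,y),r=cv2.minEnclosingCircle((P[m][:,:2]*1000).astype(np.float32)); print('spray',x,y,r,m.sum(),np.median(P[m][:,2]))
```

```text
[ 0.66089183 -0.02125338  0.18077688] 0.06837775913701888 -44.58786492056429
spray 664.2199096679688 -23.829011917114258 25.537471771240234 5029 0.12715204153635898
```

arm_command:
  series:
    - [[0.05, -0.03, -1, 0, 0.6], [0, 0, -1, 0, 0.6], [0, 0, -1, 0, 0.6], [0, 0, -1, 0, 0.6], [0, 0, -0.5, 0, 0.6], [0, 0, 0, 0, -1], [0, 0, 0, 0, -1], [0, 0, 0, 0, -1]]

```text
time_s: 20.1
tool_pos: [0.6642, -0.0226, 0.0935]
tcp_rot: [0.0, 0.923, 0.386, 0.001]
wrist_force: [-0.3, -0.7, -1.9]
opening: 0.0496
grip_force: 62.2
```

arm_command:
  series:
    - [[0, 0, 0, 0, -1], [0, 0, 0, 0, -1], [0, 0, 0, 0, -1]]

```text
time_s: 20.4
tool_pos: [0.6636, -0.0228, 0.0926]
tcp_rot: [0.0, 0.923, 0.386, 0.0]
wrist_force: [-0.2, 0.1, -1.6]
opening: 0.0496
grip_force: 62.2
```

arm_command:
  series:
    - [[0, 0, 0.5, 0, -1], [0, 0, 0.5, 0, -1], [0, 0, 1, 0, -1], [0, 0, 1, 0, -1], [0, 0, 1, 0, -1], [0, 0, 1, 0, -1], [-0.46, 0.47, 0, 0, -1], [-0.47, 0.478, 0, 0, -1]]

```text
time_s: 21.2
tool_pos: [0.6447, -0.0032, 0.1932]
tcp_rot: [0.0, 0.923, 0.385, 0.001]
wrist_force: [0.2, -0.3, -2.0]
opening: 0.0493
grip_force: 62.7
```

arm_command:
  series:
    - [[-0.931, 0.948, 0, 0, -1], [-0.931, 0.948, 0, 0, -1], [-0.931, 0.948, 0, 0, -1], [-0.931, 0.948, 0, 0, -1], [-0.931, 0.948, 0, 0, -1], [-0.931, 0.948, 0, 0, -1], [-0.931, 0.948, 0, 0, -1], [-0.931, 0.948, 0, 0, -1]]

```text
time_s: 22.0
tool_pos: [0.4927, 0.1488, 0.1904]
tcp_rot: [-0.0, 0.923, 0.386, -0.002]
wrist_force: [-0.0, -0.5, -1.6]
opening: 0.0498
grip_force: 62.6
```

arm_command:
  series:
    - [[-0.931, 0.948, 0, 0, -1], [-0.931, 0.948, 0, 0, -1], [-0.931, 0.948, 0, 0, -1], [-0.931, 0.948, 0, 0, -1], [-0.931, 0.948, 0, 0, -1], [0, 0, -0.5, 0, -1], [0, 0, -1, 0, -1], [0, 0, 0, 0, -1]]

```text
time_s: 22.8
tool_pos: [0.3991, 0.2412, 0.1582]
tcp_rot: [0.0, 0.922, 0.386, -0.004]
wrist_force: [-1.3, -0.2, -2.7]
opening: 0.0498
grip_force: 63.0
```

Run:
```python
from h import *
im,D,c=shot('wrist','w7'); st=status.read_state(); print(st['tool_pos'],st['opening'],yaw(st))
P=cloud(c,D)
m=(P[...,2]>.11)&(P[...,2]<.13)&(P[...,0]<.53)
k,l,s,ct=cv2.connectedComponentsWithStats(m.astype(np.uint8))
for i in range(1,k):
    if s[i,4]>400:
        (x,y),r=cv2.minEnclosingCircle((P[l==i][:,:2]*1000).astype(np.float32)); print(ct[i].round(),x,y,r,s[i,4])
```

```text
[0.40019647 0.24145925 0.15959723] 0.04924203117462854 -44.59626860991239
[298.   9.] 478.0382080078125 331.39300537109375 19.156579971313477 1365
[309. 109.] 446.64190673828125 291.36322021484375 25.82222557067871 8216
[316. 195.] 406.1017761230469 245.63836669921875 27.768239974975586 969
```

View pics/w7.png

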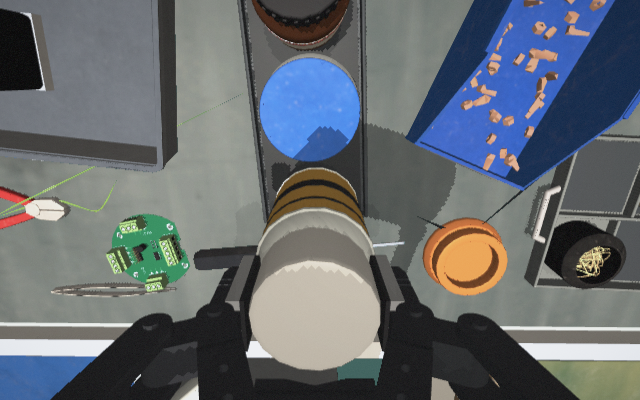

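arm_command:
  series:
    - [[0, 0, -1, 0, -1], [0, 0, -1, 0, -1], [0, 0, -0.9, 0, -1], [0, 0, -0.4, 0, -1], [0, 0, -0.2, 0, -1], [0, 0, -0.1, 0, -1], [0, 0, -0.05, 0, -1], [0, 0, 0, 0, -1]]

```text
time_s: 23.65
tool_pos: [0.4034, 0.243, 0.09]
tcp_rot: [-0.0, 0.923, 0.386, 0.001]
wrist_force: [0.7, 0.8, -2.1]
opening: 0.0498
grip_force: 63.0
```

arm_command:
  series:
    - [[0, 0, -0.05, 0, -1], [0, 0, -0.05, 0, -1], [0, 0, 0, 0, -1]]

```text
time_s: 23.95
tool_pos: [0.404, 0.2434, 0.0897]
tcp_rot: [-0.0, 0.923, 0.386, 0.001]
wrist_force: [-2.6, -1.1, 10.7]
opening: 0.0499
grip_force: 64.4
```

arm_command:
  series:
    - [[0, 0, 0, 0, 0.6], [0, 0, 0, 0, 0.6], [0, 0, 0, 0, 0.6], [0, 0, 0.5, 0, 0.6], [0, 0, 1, 0, 0.6], [0, 0, 1, 0, 0.6], [0, 0, 1, 0, 0.6], [0, 0, 1, 0, 0.6]]

```text
time_s: 24.75
tool_pos: [0.4028, 0.2427, 0.1787]
tcp_rot: [-0.0, 0.923, 0.386, 0.0]
wrist_force: [0.4, -0.7, 0.0]
opening: 0.0681
grip_force: 0.0
```

arm_command:
  series:
    - [[0, 0, 1, 0, 0.6], [0.877, -0.942, 0, 0, 0.6], [0.877, -0.942, 0, 0, 0.6], [0.877, -0.942, 0, 0, 0.6], [0.877, -0.942, 0, 0, 0.6], [0.877, -0.942, 0, 0, 0.6], [0.877, -0.942, 0, 0, 0.6], [0.877, -0.942, 0, 0, 0.6]]

```text
time_s: 25.55
tool_pos: [0.5263, 0.11, 0.1979]
tcp_rot: [0.0, 0.923, 0.386, 0.0]
wrist_force: [0.5, 0.0, 0.6]
opening: 0.0682
grip_force: 0.0
```

arm_command:
  series:
    - [[0.877, -0.942, 0, 0, 0.6], [0.877, -0.942, 0, 0, 0.6], [0.877, -0.942, 0, 0, 0.6], [0.877, -0.942, 0, 0, 0.6], [0.877, -0.942, -0.7, 0, 0.6], [0, 0, -0.9, 0, 0.6], [0, 0, -0.8, 0, 0.6], [0, 0, 0, 0, 0.6]]

```text
time_s: 26.35
tool_pos: [0.6108, 0.0167, 0.1462]
tcp_rot: [-0.001, 0.923, 0.386, -0.003]
wrist_force: [0.2, 0.0, -0.8]
opening: 0.0681
grip_force: 0.0
```

Run:
```python
from h import *
im,D,c=shot('wrist','w8'); st=status.read_state(); print(st['tool_pos'],st['opening'],yaw(st))
P=cloud(c,D)
m=(P[...,2]>.03)&(P[...,2]<.05)&(np.hypot(P[...,0]-.613,P[...,1]-.017)<.035)
k,l,s,ct=cv2.connectedComponentsWithStats(m.astype(np.uint8));i=1+s[1:,4].argmax()
(x,y),r=cv2.minEnclosingCircle((P[l==i][:,:2]*1000).astype(np.float32)); print('pot',ct[i].round(),x,y,r,s[i,4],np.median(P[l==i][:,2]))
im,D,c=shot('top','t2'); P=cloud(c,D)
```

```text
[0.61161847 0.01695075 0.14763661] 0.06857085737630406 -44.60772158778009
pot [318. 193.] 614.448974609375 14.89499282836914 22.211181640625 2537 0.039495122896335916
```

View pics/w8.png

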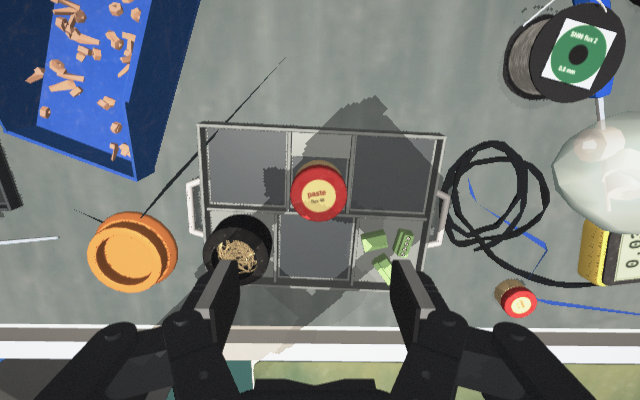

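The pot is centred between the pads at (318,193). Only the tin and the green terminals remain in the rack beside it. I'll lower and grasp the pot's lid.

arm_command:
  series:
    - [[0, 0, -1, 0, 0.6], [0, 0, -1, 0, 0.6], [0, 0, -1, 0, 0.6], [0, 0, -1, 0, 0.6], [0, 0, -1, 0, 0.6], [0, 0, -0.8, 0, 0.6], [0, 0, -0.6, 0, 0.6], [0, 0, -0.15, 0, 0.6]]

```text
time_s: 27.25
tool_pos: [0.6125, 0.0169, 0.0172]
tcp_rot: [-0.0, 0.923, 0.386, -0.001]
wrist_force: [-0.3, 0.6, -0.0]
opening: 0.0683
grip_force: 0.0
```

arm_command:
  series:
    - [[0, 0, 0, 0, 0.6], [0, 0, 0, 0, -1], [0, 0, 0, 0, -1], [0, 0, 0, 0, -1], [0, 0, 0, 0, -1], [0, 0, 0, 0, -1], [0, 0, 0, 0, -1]]

```text
time_s: 27.95
tool_pos: [0.6147, 0.0166, 0.0199]
tcp_rot: [0.001, 0.923, 0.386, 0.001]
wrist_force: [-0.3, 0.1, 5.8]
opening: 0.0415
grip_force: 61.0
```

arm_command:
  series:
    - [[0, 0, 0.2, 0, -1], [0, 0, 0.5, 0, -1], [0, 0, 0.8, 0, -1], [0, 0, 1, 0, -1], [0, 0, 1, 0, -1], [0, 0, 0.5, 0, -1], [0, 0, 0, 0, -1]]

```text
time_s: 28.65
tool_pos: [0.6152, 0.0166, 0.1012]
tcp_rot: [0.001, 0.923, 0.386, 0.002]
wrist_force: [-0.3, -1.0, -0.7]
opening: 0.0417
grip_force: 60.7
```

Run:
```python
from h import *
st=status.read_state(); im,D,c=shot('wrist','w9'); print(st['tool_pos'],st['opening'],yaw(st),st['wrist_force'])
i2,_,_=shot('scene','s1')
cv2.imwrite('pics/c9.png',np.vstack([cv2.resize(im[180:380,180:460],(560,400)),cv2.resize(i2[150:240,280:420],(311,200)) if 0 else cv2.resize(i2[150:215,290:481],(560,190))]))
P=cloud(c,D); m=(P[...,2]>.095)&(P[...,2]<.13)&near(316,300,90)
print(np.median(P[m],0) if m.any() else 0)
r=P[...,2][260:380:15,316]; print(r.round(3))
```

```text
[0.61515984 0.01660093 0.10123402] 0.04170502810293681 -44.62491471811698 [-0.32296307 -0.97609586 -0.69386081]
[0.61937973 0.01891351 0.12077001]
[ 0.121  0.121  0.121  0.122  0.122  0.121  0.003 -0.001]
```

View pics/c9.png

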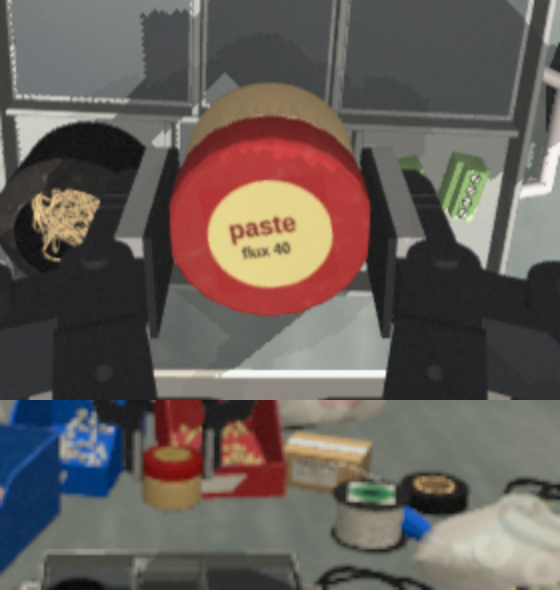

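The pot is held level: its top reads an even 0.121, upright in both views. Next I'll get the pot's centre relative to the TCP, and the holder in the same camera's frame.

Run:
```python
from h import *
c=cam('wrist',status.read_state()); im=cv2.imread('pics/w9.png'); P=cloud(c,np.load('pics/w9.npy'))
hsv=cv2.cvtColor(im,cv2.COLOR_BGR2HSV)
m=((hsv[...,1]>90)&((hsv[...,0]<8)|(hsv[...,0]>172))|(hsv[...,0]>15)&(hsv[...,0]<35))&(P[...,2]>.118)&(P[...,2]<.125)&near(316,290,70)
(x,y),r=cv2.minEnclosingCircle((P[m][:,:2]*1000).astype(np.float32)); print('pot',x,y,r,m.sum(),P[m].mean(0))
for z in ['w9']:
    m=(P[...,2]>.02)&(P[...,2]<.032)&(np.hypot(P[...,0]-.447,P[...,1]-.089)<.045)
    if m.sum()>50: print('holder',cv2.minEnclosingCircle((P[m][:,:2]*1000).astype(np.float32)),m.sum())
P=cloud(cam('top'),np.load('pics/t2.npy'))
for lab,x0,y0,z0,z1 in [('holder',.447,.089,.019,.032),('brown',.488,.343,.105,.14),('disp',.445,.293,.105,.14),('spray',.403,.243,.105,.14),('tin',.525,.026,.025,.045)]:
    m=(P[...,2]>z0)&(P[...,2]<z1)&(np.hypot(P[...,0]-x0,P[...,1]-y0)<.04)
    print(lab,cv2.minEnclosingCircle((P[m][:,:2]*1000).astype(np.float32)),m.sum()) if m.any() else print(lab,'none')
```

```text
pot 618.33447265625 19.392318725585938 27.67337989807129 3931 [0.61453448 0.0159751  0.11864515]
holder ((446.93035888671875, 86.386962890625), 33.098899841308594) 2659
holder ((446.6631164550781, 90.9354248046875), 31.606220245361328) 172
brown ((482.77978515625, 337.4253845214844), 32.076904296875) 469
disp ((441.308349609375, 287.77191162109375), 33.10622787475586) 501
spray ((403.7825012207031, 244.90516662597656), 26.03786277770996) 528
tin none
```

arm_command:
  series:
    - [[-0.4, 0.17, 0, 0, -1], [-0.924, 0.397, 0, 0, -1], [-0.924, 0.397, 0, 0, -1], [-0.924, 0.397, 0, 0, -1], [-0.924, 0.397, 0, 0, -1], [-0.924, 0.397, 0, 0, -1], [-0.924, 0.397, 0, 0, -1], [-0.924, 0.397, 0, 0, -1]]

```text
time_s: 29.55
tool_pos: [0.4733, 0.0759, 0.0968]
tcp_rot: [-0.001, 0.923, 0.386, -0.001]
wrist_force: [0.3, -0.3, 0.2]
opening: 0.0419
grip_force: 60.8
```

arm_command:
  series:
    - [[-0.924, 0.397, 0, 0, -1], [-0.524, 0.227, 0, 0, -1], [0, 0, -0.5, 0, -1], [0, 0, -1, 0, -1], [0, 0, -0.7, 0, -1], [0, 0, -0.2, 0, -1], [0, 0, 0, 0, -1], [0, 0, 0, 0, -1]]

```text
time_s: 30.35
tool_pos: [0.4476, 0.088, 0.0504]
tcp_rot: [0.0, 0.923, 0.386, 0.0]
wrist_force: [0.6, -0.7, -0.2]
opening: 0.0417
grip_force: 60.8
```

Run:
```python
from h import *
st=status.read_state(); im,D,c=shot('wrist','w10'); print(st['tool_pos'],st['opening'],yaw(st),st['wrist_force'])
i2,_,_=shot('scene','s2')
cv2.imwrite('pics/c10.png',np.vstack([cv2.resize(im[160:380,170:460],(580,440)),cv2.resize(i2[195:255,220:365],(580,160))[:150]]))
P=cloud(c,D); m=(P[...,2]>.02)&(P[...,2]<.032)&(np.hypot(P[...,0]-.447,P[...,1]-.089)<.045)
print('holder',cv2.minEnclosingCircle((P[m][:,:2]*1000).astype(np.float32)),m.sum())
```

```text
[0.44757615 0.08797251 0.05040759] 0.04171021530987776 -44.64183903885374 [ 0.55569098 -0.74080923 -0.20143629]
holder ((449.5831604003906, 87.90628814697266), 32.35707473754883) 3009
```

View pics/c10.png

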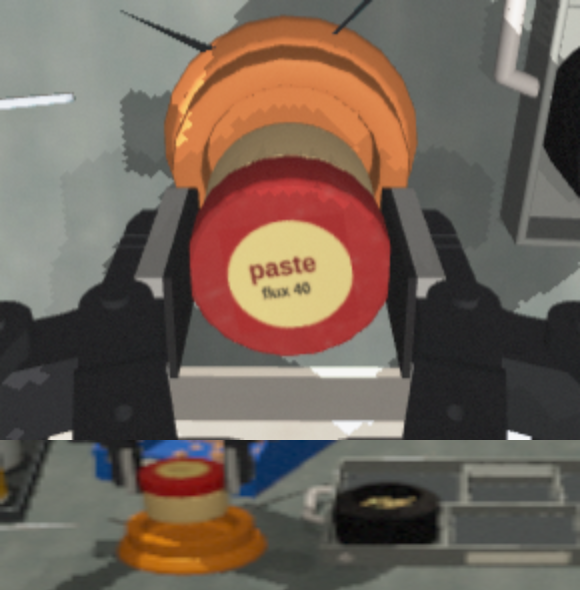

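The pot hovers over the recess. In the wrist crop the pot is at column 290 and the holder at 292. The scene strip shows perhaps a 1–2 mm offset, so I'll quantify it.

Run:
```python
from h import *
d=np.array([.702,-.712,0])
for n,f in [('scene','s2'),('wrist','w10')]:
    c=cam(n,status.read_state()); im=cv2.imread(f'pics/{f}.png'); h=cv2.cvtColor(im,cv2.COLOR_BGR2HSV)
    box=np.zeros((400,640),bool)
    if n=='scene': box[195:250,235:300]=1
    else: box[160:350,170:460]=1
    red=box&(h[...,1]>140)&((h[...,0]<5)|(h[...,0]>174)); ora=box&(h[...,1]>140)&(h[...,0]>7)&(h[...,0]<16)&(h[...,2]>90)
    for k,m,z in [('red',red,.065),('ora',ora,.012)]:
        v,u=np.nonzero(m); print(n,k,u.min(),u.max(),v.min(),v.max())
        for q in (np.percentile(u,[0.5,99.5])):
            vv=np.median(v[abs(u-q)<2]); p=plane(c,q,vv,z)*1000; print('   ',p.round(1),'lat',(p@d).round(1))
    if n=='scene': print(red.sum(),ora.sum())
```

```text
scene red 254 275 202 215
    [428.5  97.9  65. ] lat 231.0
    [457.9  69.2  65. ] lat 272.2
scene ora 250 286 201 245
    [409.6  93.7  12. ] lat 220.8
    [463.5  49.8  12. ] lat 289.9
170 590
wrist red 265 364 239 337
    [432.6 100.7  65. ] lat 232.0
    [462.3  70.6  65. ] lat 274.2
wrist ora 252 377 168 323
    [427.6 115.   12. ] lat 218.3
    [477.5  65.8  12. ] lat 288.4
```

arm_command:
  series:
    - [[0.05, -0.02, -0.3, 0, -1], [0, 0, -0.3, 0, -1], [0, 0, -0.2, 0, -1], [0, 0, -0.1, 0, -1], [0, 0, 0, 0, -1]]

```text
time_s: 30.95
tool_pos: [0.4474, 0.0876, 0.0317]
tcp_rot: [-0.0, 0.923, 0.386, -0.001]
wrist_force: [-0.3, -0.7, -0.4]
opening: 0.0421
grip_force: 60.8
```

arm_command:
  series:
    - [[0, 0, -0.1, 0, -1], [0, 0, -0.05, 0, -1], [0, 0, 0, 0, -1]]

```text
time_s: 31.25
tool_pos: [0.4479, 0.0877, 0.0292]
tcp_rot: [-0.0, 0.923, 0.386, -0.0]
wrist_force: [0.2, -0.0, -0.7]
opening: 0.0415
grip_force: 60.8
```

arm_command:
  series:
    - [[0, 0, -0.05, 0, -1], [0, 0, -0.05, 0, -1], [0, 0, 0, 0, -1]]

```text
time_s: 31.55
tool_pos: [0.4481, 0.0877, 0.0278]
tcp_rot: [0.0, 0.923, 0.386, 0.0]
wrist_force: [-1.9, -0.8, 5.4]
opening: 0.0417
grip_force: 61.3
```

arm_command:
  series:
    - [[0, 0, 0, 0, 0.3], [0, 0, 0, 0, 0.4], [0, 0, 0, 0, 0.6], [0, 0, 0.5, 0, 0.6], [0, 0, 1, 0, 0.6], [0, 0, 1, 0, 0.6], [0, 0, 1, 0, 0.6], [0, 0, 1, 0, 0.6]]

```text
time_s: 32.35
tool_pos: [0.448, 0.0877, 0.1187]
tcp_rot: [0.0, 0.923, 0.386, 0.0]
wrist_force: [-0.3, 0.3, -0.2]
opening: 0.0682
grip_force: 0.0
```

arm_command:
  series:
    - [[0, 0, 1, 0, 0.6], [0, 0, 1, 0, 0.6], [0, 0, 1, 0, 0.6], [0, 0, 1, 0, 0.6], [-0.283, 0.968, 0, 0, 0.6], [-0.283, 0.968, 0, 0, 0.6], [-0.283, 0.968, 0, 0, 0.6], [-0.283, 0.968, 0, 0, 0.6]]

```text
time_s: 33.15
tool_pos: [0.4251, 0.1658, 0.1981]
tcp_rot: [0.0, 0.923, 0.386, 0.0]
wrist_force: [0.3, 0.9, 0.3]
opening: 0.068
grip_force: 0.0
```

arm_command:
  series:
    - [[-0.283, 0.968, 0, 0, 0.6], [-0.283, 0.968, 0, 0, 0.6], [-0.283, 0.968, 0, 0, 0.6], [-0.283, 0.968, 0, 0, 0.6], [0, 0, 0, 0, 0.6], [0, 0, 0, 0, 0.6]]

```text
time_s: 33.75
tool_pos: [0.4026, 0.2425, 0.1977]
tcp_rot: [0.0, 0.922, 0.386, 0.0]
wrist_force: [-0.3, -0.3, 0.5]
opening: 0.0683
grip_force: 0.0
```

```bash
cat > m2.py <<'E'
from h import *
import sys
st=status.read_state(); im,D,c=shot('wrist',sys.argv[1]); print(st['tool_pos'],st['opening'],yaw(st))
P=cloud(c,D)
for n,x,y,z0,z1 in [('pot',.448,.088,.04,.055),('spray',.404,.243,.112,.135),('disp',.4455,.293,.112,.135),('brown',.488,.343,.112,.135)]:
    m=(P[...,2]>z0)&(P[...,2]<z1)&(np.hypot(P[...,0]-x,P[...,1]-y)<.032)
    if m.sum()>60: print(n,cv2.minEnclosingCircle((P[m][:,:2]*1000).astype(np.float32)),np.median(P[m][:,2]).round(4),np.ptp(np.percentile(P[m][:,2],[5,95])).round(4),m.sum())
E
python3 m2.py w11
```

```text
[0.40261231 0.2425463  0.19771442] 0.06827258774610699 -44.54617387382819
pot ((447.9772644042969, 86.72926330566406), 22.483707427978516) 0.0473 0.0056 1596
spray ((406.4873962402344, 242.30441284179688), 25.460725784301758) 0.1251 0.0047 4327
disp ((446.8056945800781, 291.37567138671875), 25.83374786376953) 0.1202 0.0035 5485
brown ((484.97039794921875, 338.8765869140625), 23.86526107788086) 0.1213 0.0046 2553
```

View pics/w11.png

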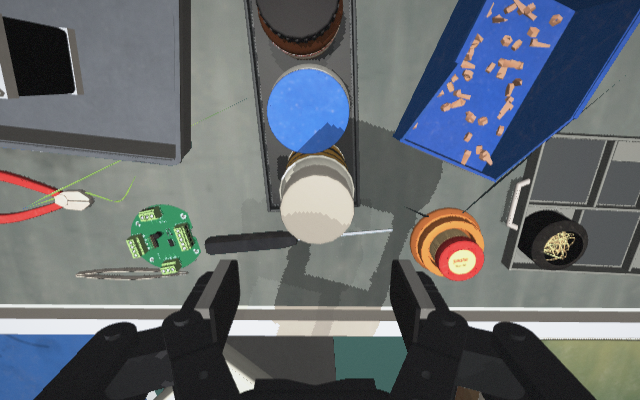

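The pot is home in the holder at (455,258): its top measures 47 mm, which is 13 + 34. All three containers stand in the tray. I'll return the spray can first.

arm_command:
  series:
    - [[0, 0, -1, 0, 0.6], [0, 0, -1, 0, 0.6], [0, 0, -1, 0, 0.6], [0, 0, -1, 0, 0.6], [0, 0, -0.9, 0, 0.6], [0, 0, -0.47, 0, 0.6], [0, 0, 0, 0, -1], [0, 0, 0, 0, -1]]

```text
time_s: 34.6
tool_pos: [0.4032, 0.2423, 0.0904]
tcp_rot: [0.0, 0.923, 0.385, 0.0]
wrist_force: [0.1, -0.3, -2.0]
opening: 0.0498
grip_force: 62.2
```

arm_command:
  series:
    - [[0, 0, 0, 0, -1], [0, 0, 0, 0, -1], [0, 0, 0, 0, -1], [0, 0, 0, 0, -1]]

```text
time_s: 35.0
tool_pos: [0.4028, 0.2427, 0.0902]
tcp_rot: [-0.0, 0.923, 0.386, 0.0]
wrist_force: [-0.3, 0.9, -2.2]
opening: 0.0498
grip_force: 62.2
```

arm_command:
  series:
    - [[0, 0, 0.5, 0, -1], [0, 0, 0.5, 0, -1], [0, 0, 1, 0, -1], [0, 0, 1, 0, -1], [0, 0, 1, 0, -1], [0, 0, 1, 0, -1], [0, 0, 0, 0, -1]]

```text
time_s: 35.7
tool_pos: [0.4052, 0.2439, 0.1943]
tcp_rot: [-0.0, 0.923, 0.386, 0.004]
wrist_force: [-0.1, -0.1, -1.6]
opening: 0.0496
grip_force: 62.6
```

arm_command:
  series:
    - [[0.46, -0.47, 0, 0, -1], [0.931, -0.948, 0, 0, -1], [0.931, -0.948, 0, 0, -1], [0.931, -0.948, 0, 0, -1], [0.931, -0.948, 0, 0, -1], [0.931, -0.948, 0, 0, -1], [0.931, -0.948, 0, 0, -1], [0.931, -0.948, 0, 0, -1]]

```text
time_s: 36.5
tool_pos: [0.5422, 0.0985, 0.1879]
tcp_rot: [-0.0, 0.923, 0.386, -0.001]
wrist_force: [-0.0, 0.5, -2.2]
opening: 0.0495
grip_force: 62.7
```

arm_command:
  series:
    - [[0.931, -0.948, 0, 0, -1], [0.931, -0.948, 0, 0, -1], [0.931, -0.948, 0, 0, -1], [0.931, -0.948, 0, 0, -1], [0.931, -0.948, 0, 0, -1], [0.931, -0.948, 0, 0, -1], [0.47, -0.478, 0, 0, -1], [0, 0, -1, 0, -1]]

```text
time_s: 37.3
tool_pos: [0.6663, -0.0253, 0.1716]
tcp_rot: [0.001, 0.923, 0.385, 0.002]
wrist_force: [-0.1, 0.6, -1.3]
opening: 0.0498
grip_force: 62.9
```

arm_command:
  series:
    - [[0, 0, -1, 0, -1], [0, 0, -0.5, 0, -1], [0, 0, 0, 0, -1], [0, 0, 0, 0, -1]]

```text
time_s: 37.7
tool_pos: [0.6631, -0.0228, 0.1397]
tcp_rot: [-0.0, 0.923, 0.386, -0.0]
wrist_force: [0.2, 0.0, -1.2]
opening: 0.0495
grip_force: 62.9
```

Run:
```python
from h import *
st=status.read_state(); im,D,c=shot('wrist','w12'); print(st['tool_pos'],st['opening'],yaw(st),st['wrist_force'])
```

```text
[ 0.66311506 -0.02281587  0.13972236] 0.04952186827044805 -44.615398615616414 [ 0.19482158  0.01579266 -1.21620983]
```

View pics/w12.png

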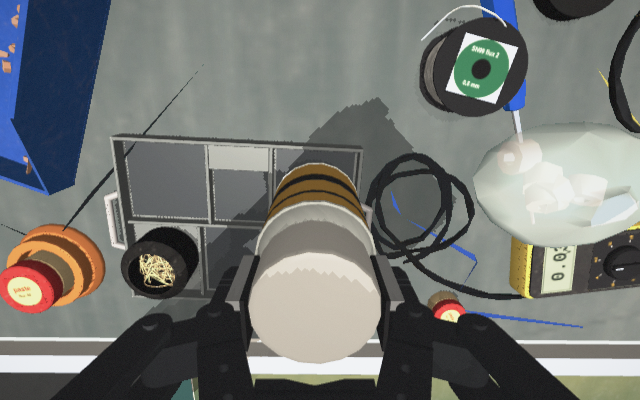

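The can hangs upright over its own empty well, and the TCP is back at the pick pose. I'll lower it.

arm_command:
  series:
    - [[0, 0, -0.8, 0, -1], [0, 0, -0.6, 0, -1], [0, 0, -0.5, 0, -1], [0, 0, -0.3, 0, -1], [0, 0, -0.1, 0, -1], [0, 0, -0.05, 0, -1], [0, 0, 0, 0, -1]]

```text
time_s: 38.45
tool_pos: [0.6636, -0.0229, 0.0931]
tcp_rot: [0.0, 0.923, 0.386, 0.0]
wrist_force: [0.3, -0.0, -2.5]
opening: 0.0496
grip_force: 62.9
```

arm_command:
  series:
    - [[0, 0, -0.06, 0, -1], [0, 0, -0.05, 0, -1], [0, 0, 0, 0, -1]]

```text
time_s: 38.75
tool_pos: [0.6639, -0.0229, 0.0916]
tcp_rot: [0.0, 0.923, 0.386, 0.001]
wrist_force: [0.2, 0.3, 0.5]
opening: 0.0497
grip_force: 63.2
```

arm_command:
  series:
    - [[0, 0, 0, 0, 0.6], [0, 0, 0, 0, 0.6], [0, 0, 0, 0, 0.6], [0, 0, 0.5, 0, 0.6], [0, 0, 1, 0, 0.6], [0, 0, 1, 0, 0.6], [0, 0, 1, 0, 0.6], [0, 0, 1, 0, 0.6]]

```text
time_s: 39.55
tool_pos: [0.6635, -0.0229, 0.1824]
tcp_rot: [0.0, 0.923, 0.386, 0.0]
wrist_force: [0.4, -0.0, 0.2]
opening: 0.0681
grip_force: 0.0
```

arm_command:
  series:
    - [[0, 0, 1, 0, 0.6], [-0.682, 0.986, 0, 0, 0.6], [-0.682, 0.986, 0, 0, 0.6], [-0.682, 0.986, 0, 0, 0.6], [-0.682, 0.986, 0, 0, 0.6], [-0.682, 0.986, 0, 0, 0.6], [-0.682, 0.986, 0, 0, 0.6], [-0.682, 0.986, 0, 0, 0.6]]

```text
time_s: 40.35
tool_pos: [0.5674, 0.1159, 0.2016]
tcp_rot: [0.0, 0.923, 0.386, 0.001]
wrist_force: [-0.1, -0.2, -0.5]
opening: 0.0684
grip_force: 0.0
```

arm_command:
  series:
    - [[-0.682, 0.986, 0, 0, 0.6], [-0.682, 0.986, 0, 0, 0.6], [-0.682, 0.986, 0, 0, 0.6], [-0.682, 0.986, 0, 0, 0.6], [-0.682, 0.986, 0, 0, 0.6], [-0.682, 0.986, 0, 0, 0.6], [-0.682, 0.986, 0, 0, 0.6], [-0.682, 0.986, 0, 0, 0.6]]

```text
time_s: 41.15
tool_pos: [0.4583, 0.2738, 0.2017]
tcp_rot: [-0.0, 0.923, 0.386, 0.001]
wrist_force: [-0.4, -0.7, -0.5]
opening: 0.0685
grip_force: 0.0
```

arm_command:
  series:
    - [[-0.682, 0.986, 0, 0, 0.6], [0, 0, -0.5, 0, 0.6], [0, 0, -0.5, 0, 0.6], [0, 0, 0, 0, 0.6], [0, 0, 0, 0, 0.6]]

```text
time_s: 41.65
tool_pos: [0.4451, 0.2916, 0.1799]
tcp_rot: [0.0, 0.923, 0.385, -0.001]
wrist_force: [-1.0, 0.5, -1.0]
opening: 0.0679
grip_force: 0.0
```

```bash
python3 m2.py w13
```

```text
[0.44512084 0.2916472  0.1799471 ] 0.06793330550438222 -44.68676519833685
pot ((457.3520202636719, 89.27259063720703), 20.255401611328125) 0.0471 0.0069 469
disp ((446.788330078125, 291.5428466796875), 25.834299087524414) 0.1201 0.0033 4763
brown ((488.9031982421875, 342.3273620605469), 24.617216110229492) 0.1213 0.0024 5598
```

Everything is where expected. I'll grasp the dispenser and lift it.

arm_command:
  series:
    - [[0, 0, -1, 0, 0.6], [0, 0, -1, 0, 0.6], [0, 0, -1, 0, 0.6], [0, 0, -0.9, 0, 0.6], [0, 0, -0.45, 0, 0.6], [0, 0, 0, 0, -1], [0, 0, 0, 0, -1], [0, 0, 0, 0, -1]]

```text
time_s: 42.5
tool_pos: [0.4459, 0.293, 0.0948]
tcp_rot: [-0.0, 0.923, 0.386, 0.001]
wrist_force: [-0.0, -1.2, -1.2]
opening: 0.0499
grip_force: 62.2
```

arm_command:
  series:
    - [[0, 0, 0, 0, -1], [0, 0, 0, 0, -1], [0, 0, 0, 0, -1]]

```text
time_s: 42.8
tool_pos: [0.4452, 0.2928, 0.094]
tcp_rot: [-0.0, 0.923, 0.386, 0.0]
wrist_force: [-0.2, -0.1, -2.0]
opening: 0.0498
grip_force: 62.2
```

arm_command:
  series:
    - [[0, 0, 0.5, 0, -1], [0, 0, 0.5, 0, -1], [0, 0, 1, 0, -1], [0, 0, 1, 0, -1], [0, 0, 1, 0, -1], [0, 0, 1, 0, -1], [0, 0, 0, 0, -1]]

```text
time_s: 43.5
tool_pos: [0.4475, 0.2941, 0.1984]
tcp_rot: [-0.001, 0.923, 0.386, 0.004]
wrist_force: [-0.1, -0.8, -1.1]
opening: 0.0499
grip_force: 62.4
```

arm_command:
  series:
    - [[0.18, -0.46, 0, 0, -1], [0.362, -0.935, 0, 0, -1], [0.362, -0.935, 0, 0, -1], [0.362, -0.935, 0, 0, -1], [0.362, -0.935, 0, 0, -1], [0.362, -0.935, 0, 0, -1], [0.362, -0.935, 0, 0, -1], [0.362, -0.935, 0, 0, -1]]

```text
time_s: 44.3
tool_pos: [0.4985, 0.1508, 0.1918]
tcp_rot: [-0.0, 0.923, 0.386, -0.002]
wrist_force: [0.7, -0.2, -1.1]
opening: 0.0499
grip_force: 62.5
```

arm_command:
  series:
    - [[0.362, -0.935, 0, 0, -1], [0.362, -0.935, 0, 0, -1], [0.362, -0.935, 0, 0, -1], [0.362, -0.935, 0, 0, -1], [0.362, -0.935, 0, 0, -1], [0.362, -0.935, 0, 0, -1], [0.362, -0.935, 0, 0, -1], [0.362, -0.935, 0, 0, -1]]

```text
time_s: 45.1
tool_pos: [0.5562, 0.0015, 0.1917]
tcp_rot: [-0.001, 0.923, 0.386, -0.002]
wrist_force: [-0.1, 0.6, -1.6]
opening: 0.0499
grip_force: 62.5
```

arm_command:
  series:
    - [[0.362, -0.935, 0, 0, -1], [0.18, -0.47, 0, 0, -1], [0, 0, -1, 0, -1], [0, 0, -1, 0, -1], [0, 0, -0.5, 0, -1], [0, 0, 0, 0, -1], [0, 0, 0, 0, -1], [0, 0, 0, 0, -1]]

```text
time_s: 45.9
tool_pos: [0.5689, -0.0251, 0.1448]
tcp_rot: [0.0, 0.923, 0.386, 0.001]
wrist_force: [-0.7, -0.1, -1.0]
opening: 0.0496
grip_force: 62.5
```

arm_command:
  series:
    - [[0, 0, -0.8, 0, -1], [0, 0, -0.6, 0, -1], [0, 0, -0.5, 0, -1], [0, 0, -0.3, 0, -1], [0, 0, -0.1, 0, -1], [0, 0, -0.05, 0, -1], [0, 0, 0, 0, -1]]

```text
time_s: 46.6
tool_pos: [0.5684, -0.0252, 0.0968]
tcp_rot: [0.0, 0.923, 0.386, 0.0]
wrist_force: [0.5, -0.2, -0.9]
opening: 0.05
grip_force: 62.5
```

arm_command:
  series:
    - [[0, 0, -0.05, 0, -1], [0, 0, 0, 0, -1]]

```text
time_s: 46.8
tool_pos: [0.5684, -0.0252, 0.0961]
tcp_rot: [0.0, 0.923, 0.386, 0.0]
wrist_force: [0.1, 0.1, -1.7]
opening: 0.0498
grip_force: 62.5
```

arm_command:
  series:
    - [[0, 0, -0.05, 0, -1], [0, 0, -0.03, 0, -1], [0, 0, 0, 0, -1]]

```text
time_s: 47.1
tool_pos: [0.5688, -0.0251, 0.0955]
tcp_rot: [0.0, 0.923, 0.386, 0.001]
wrist_force: [-1.4, 1.7, 5.6]
opening: 0.0499
grip_force: 63.4
```

arm_command:
  series:
    - [[0, 0, 0, 0, 0.6], [0, 0, 0, 0, 0.6], [0, 0, 0, 0, 0.6], [0, 0, 0.5, 0, 0.6], [0, 0, 1, 0, 0.6], [0, 0, 1, 0, 0.6], [0, 0, 1, 0, 0.6], [0, 0, 1, 0, 0.6]]

```text
time_s: 47.9
tool_pos: [0.5682, -0.0252, 0.1856]
tcp_rot: [0.0, 0.923, 0.386, 0.0]
wrist_force: [-0.0, 0.4, 0.2]
opening: 0.069
grip_force: 0.0
```

arm_command:
  series:
    - [[0, 0, 1, 0, 0.6], [-0.213, 0.967, 0, 0, 0.6], [-0.213, 0.967, 0, 0, 0.6], [-0.213, 0.967, 0, 0, 0.6], [-0.213, 0.967, 0, 0, 0.6], [-0.213, 0.967, 0, 0, 0.6], [-0.213, 0.967, 0, 0, 0.6], [-0.213, 0.967, 0, 0, 0.6]]

```text
time_s: 48.7
tool_pos: [0.5382, 0.111, 0.2049]
tcp_rot: [0.0, 0.923, 0.386, 0.0]
wrist_force: [0.4, -0.6, -0.1]
opening: 0.0682
grip_force: 0.0
```

arm_command:
  series:
    - [[-0.213, 0.967, 0, 0, 0.6], [-0.213, 0.967, 0, 0, 0.6], [-0.213, 0.967, 0, 0, 0.6], [-0.213, 0.967, 0, 0, 0.6], [-0.213, 0.967, 0, 0, 0.6], [-0.213, 0.967, 0, 0, 0.6], [-0.213, 0.967, 0, 0, 0.6], [-0.213, 0.967, 0, 0, 0.6]]

```text
time_s: 49.5
tool_pos: [0.5041, 0.2658, 0.2048]
tcp_rot: [-0.0, 0.923, 0.386, 0.0]
wrist_force: [0.0, 0.6, 0.7]
opening: 0.0683
grip_force: 0.0
```

arm_command:
  series:
    - [[-0.213, 0.967, 0, 0, 0.6], [-0.213, 0.967, 0, 0, 0.6], [-0.213, 0.967, 0, 0, 0.6], [-0.213, 0.967, 0, 0, 0.6], [0, 0, -0.5, 0, 0.6], [0, 0, -0.5, 0, 0.6], [0, 0, 0, 0, 0.6], [0, 0, 0, 0, 0.6]]

```text
time_s: 50.3
tool_pos: [0.4869, 0.3411, 0.1831]
tcp_rot: [0.0, 0.923, 0.385, -0.001]
wrist_force: [0.9, 0.5, -0.4]
opening: 0.0684
grip_force: 0.0
```

```bash
python3 m2.py w14
```

```text
[0.4868681  0.34108261 0.18313742] 0.06839907940499246 -44.67754794041361
brown ((489.2467956542969, 342.4691467285156), 24.72041130065918) 0.1212 0.0044 4256
```

arm_command:
  series:
    - [[0, 0, -1, 0, 0.6], [0, 0, -1, 0, 0.6], [0, 0, -1, 0, 0.6], [0, 0, -1, 0, 0.6], [0, 0, -0.6, 0, 0.6], [0, 0, 0, 0, -1], [0, 0, 0, 0, -1], [0, 0, 0, 0, -1]]

```text
time_s: 51.15
tool_pos: [0.4879, 0.3426, 0.0932]
tcp_rot: [-0.0, 0.923, 0.386, 0.001]
wrist_force: [-0.1, 0.8, -1.9]
opening: 0.0465
grip_force: 61.6
```

arm_command:
  series:
    - [[0, 0, 0, 0, -1], [0, 0, 0, 0, -1], [0, 0, 0, 0, -1]]

```text
time_s: 51.45
tool_pos: [0.4873, 0.3424, 0.0924]
tcp_rot: [-0.0, 0.923, 0.386, 0.0]
wrist_force: [0.0, -0.4, -1.8]
opening: 0.0465
grip_force: 61.6
```

arm_command:
  series:
    - [[0, 0, 0.5, 0, -1], [0, 0, 0.5, 0, -1], [0, 0, 1, 0, -1], [0, 0, 1, 0, -1], [0, 0, 1, 0, -1], [0, 0, 1, 0, -1], [0, 0, 0, 0, -1]]

```text
time_s: 52.15
tool_pos: [0.4897, 0.3439, 0.1972]
tcp_rot: [-0.001, 0.923, 0.386, 0.004]
wrist_force: [0.7, 0.2, -1.7]
opening: 0.0464
grip_force: 61.8
```

arm_command:
  series:
    - [[0.166, -0.493, 0, 0, -1], [0.332, -0.986, 0, 0, -1], [0.332, -0.986, 0, 0, -1], [0.332, -0.986, 0, 0, -1], [0.332, -0.986, 0, 0, -1], [0.332, -0.986, 0, 0, -1], [0.332, -0.986, 0, 0, -1], [0.332, -0.986, 0, 0, -1]]

```text
time_s: 52.95
tool_pos: [0.5361, 0.1925, 0.1901]
tcp_rot: [0.0, 0.923, 0.386, -0.002]
wrist_force: [0.3, -0.5, -2.0]
opening: 0.0464
grip_force: 61.9
```

arm_command:
  series:
    - [[0.332, -0.986, 0, 0, -1], [0.332, -0.986, 0, 0, -1], [0.332, -0.986, 0, 0, -1], [0.332, -0.986, 0, 0, -1], [0.332, -0.986, 0, 0, -1], [0.332, -0.986, 0, 0, -1], [0.166, -0.493, 0, 0, -1], [0, 0, -1, 0, -1]]

```text
time_s: 53.75
tool_pos: [0.5823, 0.0645, 0.1739]
tcp_rot: [0.001, 0.923, 0.385, 0.002]
wrist_force: [-0.3, 0.1, -1.8]
opening: 0.0467
grip_force: 62.0
```

arm_command:
  series:
    - [[0, 0, -1, 0, -1], [0, 0, -0.5, 0, -1], [0, 0, 0, 0, -1], [0, 0, 0, 0, -1], [0, 0, 0, 0, -1]]

```text
time_s: 54.25
tool_pos: [0.581, 0.0665, 0.1432]
tcp_rot: [0.0, 0.923, 0.386, 0.001]
wrist_force: [0.1, 0.2, -2.6]
opening: 0.0464
grip_force: 62.0
```

arm_command:
  series:
    - [[0, 0, -0.8, 0, -1], [0, 0, -0.6, 0, -1], [0, 0, -0.5, 0, -1], [0, 0, -0.3, 0, -1], [0, 0, -0.1, 0, -1], [0, 0, -0.05, 0, -1], [0, 0, 0, 0, -1]]

```text
time_s: 54.95
tool_pos: [0.5804, 0.0662, 0.0953]
tcp_rot: [0.0, 0.923, 0.386, 0.0]
wrist_force: [0.5, 0.1, -1.6]
opening: 0.0465
grip_force: 62.0
```

arm_command:
  series:
    - [[0, 0, -0.06, 0, -1], [0, 0, 0, 0, -1]]

```text
time_s: 55.15
tool_pos: [0.5804, 0.0662, 0.0943]
tcp_rot: [0.0, 0.923, 0.386, 0.0]
wrist_force: [-0.0, 0.6, -2.2]
opening: 0.0463
grip_force: 62.0
```

arm_command:
  series:
    - [[0, 0, -0.05, 0, -1], [0, 0, -0.03, 0, -1], [0, 0, 0, 0, -1]]

```text
time_s: 55.45
tool_pos: [0.5808, 0.0665, 0.0939]
tcp_rot: [0.0, 0.923, 0.386, 0.001]
wrist_force: [-1.9, 0.4, 5.5]
opening: 0.0461
grip_force: 62.8
```

Brown is in contact with the floor. I'll release, retract up and back, and inspect.

arm_command:
  series:
    - [[0, 0, 0, 0, 0.6], [0, 0, 0, 0, 0.6], [0, 0, 0, 0, 0.6], [0, 0, 0.5, 0, 0.6], [0, 0, 1, 0, 0.6], [0, 0, 1, 0, 0.6], [0, 0, 1, 0, 0.6], [0, 0, 1, 0, 0.6]]

```text
time_s: 56.25
tool_pos: [0.5803, 0.0662, 0.1838]
tcp_rot: [0.0, 0.923, 0.386, 0.0]
wrist_force: [1.3, 0.3, -0.7]
opening: 0.0679
grip_force: 0.0
```

arm_command:
  series:
    - [[0, 0, 1, 0, 0.6], [0, 0, 1, 0, 0.6], [-0.7, 0.5, 1, 0, 0.6], [-0.7, 0.5, 1, 0, 0.6], [-0.7, 0.5, 1, 0, 0.6], [-0.7, 0.5, 1, 0, 0.6], [-0.7, 0.5, 0, 0, 0.6], [0, 0, 0, 0, 0.6]]

```text
time_s: 57.05
tool_pos: [0.509, 0.1173, 0.3029]
tcp_rot: [-0.0, 0.922, 0.386, 0.001]
wrist_force: [-0.1, -0.6, 0.5]
opening: 0.0684
grip_force: 0.0
```

Run:
```python
from h import *
st=status.read_state(); im,D,c=shot('wrist','w15'); print(st['tool_pos'],st['time_s'])
def go(P):
  for n,x,y,z0,z1 in [('brown',.579,.0675,.11,.135),('disp',.5675,-.0245,.11,.135),('spray',.6622,-.0215,.11,.135),('pot',.448,.088,.035,.055),('tin',.5255,.0255,.025,.045),('reel',.80,-.034,.03,.08)]:
    m=(P[...,2]>z0)&(P[...,2]<z1)&(np.hypot(P[...,0]-x,P[...,1]-y)<.03)
    if m.sum()>60:
        (a,b),r=cv2.minEnclosingCircle((P[m][:,:2]*1000).astype(np.float32)); print(n,round(a,1),round(b,1),round(r,1),'z',np.median(P[m][:,2]).round(4))
go(cloud(c,D)); i2,D2,c2=shot('top','t3'); print('top'); go(cloud(c2,D2)); print('top before'); go(cloud(c2,np.load('pics/top0.npy')))
s,_,_=shot('scene','s3'); cv2.imwrite('pics/c15.png',np.hstack([cv2.resize(i2[130:330,220:420],(400,400)),cv2.resize(s[140:260,220:420],(400,400))]))
```

```text
[0.50896473 0.11728333 0.30293222] 57.05
brown 583.5 67.8 24.7 z 0.1231
disp 570.7 -24.8 26.0 z 0.122
spray 667.7 -21.6 25.8 z 0.1268
pot 448.7 86.1 22.1 z 0.0474
tin 526.6 24.3 27.7 z 0.0369
reel 801.1 -33.9 29.7 z 0.0404
top
disp 569.1 -22.6 26.1 z 0.1208
spray 665.2 -19.1 25.8 z 0.1256
pot 446.0 88.6 21.8 z 0.0461
tin 524.7 24.2 26.7 z 0.0355
reel 801.4 -33.0 29.7 z 0.0393
top before
brown 578.2 68.5 24.9 z 0.1218
disp 567.0 -24.1 26.0 z 0.121
spray 661.3 -20.5 25.7 z 0.1258
tin 524.4 26.8 27.6 z 0.0357
reel 801.6 -33.4 29.5 z 0.0393
```

View pics/c15.png

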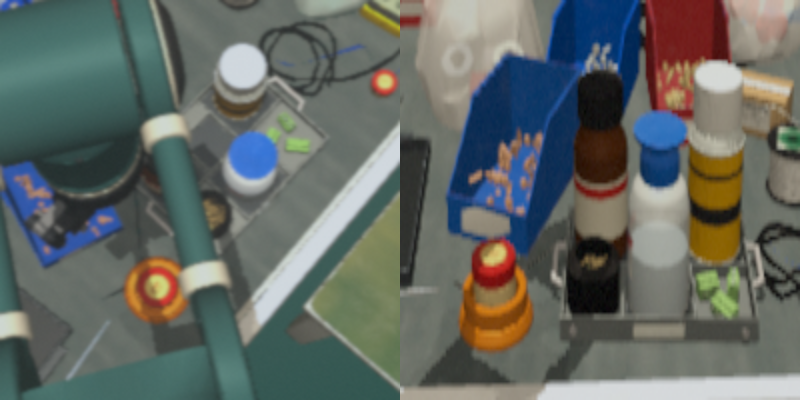

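The final view shows all three containers upright in their own wells, with their tops at the original heights. The pot is home in the holder, and the tin and reel have not moved. I'll hand the job in.

```bash
python3 -c "
from rig import bot
print(bot.finish_job())"
```

```text
the job is handed in; nothing more can be done
None
```

The job is handed in at about 57 s of the 144 s limit: the flux pot is fully home in the orange holder, the three containers are upright in the rack wells they came from, and the tin and reel have not moved.

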